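# Scrub the glue cup, then hold the cleaner's lid open

### The job

Scrub out the steel glue cup with the long brush: push the brush right down to the cup's floor and draw it up until the bristles reach the rim, twice over, then stand the brush back in its wooden holder. After that raise the lid of the parts cleaner and finish while still holding it, at 50 degrees from closed, so that the cobbler can put the cup in; the lid falls shut if released. Leave the cup standing in its place and the other things on the bench alone.

Things in the scene. Friction and masses are not known exactly. Their poses are not given: they have to be found in the camera images.
- brush: Long round brush standing upright, head down, in the holder; 195 mm long, 80 g or so. Origin at the centre of the underside of its head, z up along it. Stiff dark head 40 mm in diameter from 0 to 42 mm; thin 9 mm steel stem up to 105 mm; round wooden handle 20 mm in diameter from 105 to 195 mm, to be gripped from above.
- holder: Low round wooden pot fixed to the bench, open on top, that keeps the brush: 64 mm outside, 54 mm inside diameter, 60 mm high, inner floor 6 mm above its underside. Origin at the centre of its underside, z up. It is the narrower, lower of the two round vessels.
- cup: Plain steel glue cup, loose on the bench, upright, straight-sided, no handle: 78 mm outside, 70 mm inside diameter, 115 mm high, inner floor 5 mm above its underside, about 450 g. Origin at the centre of its underside, z up.
- cleaner: Parts cleaner: open-topped steel box fixed to the bench, 170 mm (its x) by 250 mm (its y) by 130 mm high, walls 6 mm, with a hinged lid. Origin at the centre of its underside, z up, its -x side (front, with a dark control panel) towards the robot, turned by a small yaw.
- cleaner_lid (a joint): Angle of the cleaner's lid in rad: 0 closed (flat), grows as the front edge is raised, up to 1.75. No spring or stay: below about 90 degrees it falls shut by its weight (around 400 g). 50 degrees is 0.873 rad. The lid is an aluminium plate 170 x 250 mm, 8 mm thick, hinged along the cleaner's far (+x) top edge, the hinge axis being the cleaner's y.
- cleaner_lid_hinge (a point): Middle of the lid's hinge line, at the far (+x) top edge of the cleaner, at the underside of the lid, 130.5 mm above the bench; its frame turns with the lid, aligned with the cleaner's when closed.
- cleaner_lid_handle (a point): Middle of the lid's handle: a straight round bar 11 mm in diameter and 100 mm long, parallel to the hinge, standing 35 mm above the lid's top on two thin posts 85 mm apart. In the lid's frame 140 mm in front (-x) of the hinge line and 43 mm above it. The bar can turn between the fingers when they pinch it from above with one finger in front and one behind.
- tin: Bystander: flat round metal tin, 74 mm in diameter, 40 mm high; origin at the centre of its underside.
- spool: Bystander: black spool standing on end, 50 mm in diameter, 70 mm high; origin at the centre of its underside.
- hammer: Bystander: hammer lying along its own x, head to +x; origin under its middle.

How it is judged:
By the outcome, as a careful person would: the job done as asked, in the order asked, and still so for the second after the job is handed in, while the arm keeps its last pose, push and grip.
It also fails if it takes over 54 s, if anything falls off the work surface, if the arm or the gripper's body presses on something with over 40 N, if the wrist force passes 120 N, or if a joint passes its speed limit or range.

### The arm

A 7-joint arm with a two-finger parallel gripper is mounted at the origin on the work surface. World frame = base frame: x ahead of the robot, y to its left, z up, the work surface at z = 0. Lengths are in m, angles in rad, forces in N, time in s.
With the tool pointing down it reaches from about 0.425 to 0.925 m from the base axis. Payload 6.8 kg.
Tool frame: the origin (TCP) lies midway between the tips of the shut fingers; the grasp point (between the pads) lies 19 mm behind it; z points along the fingers, y is the line along which they close (so a half turn about z gives the same grasp; the last joint's range is limited). The gripper opens to 85 mm and grips with 20 to 120 N. Pads are 22 mm wide; open, the fingers measure 114 mm over their backs; the gripper's body (76 mm by 85 mm) begins 54 mm behind the grasp point. The pads swing forward as they close: fully open they stand 13 mm farther back than shut.
Start: joints at [1.058, 0.477, 0.022, 1.555, -0.011, 1.109, -0.083], TCP at [0.266, -0.62, 0.231] pointing down, gripper open.
Joint ranges: [-2.96, 2.96], [-0.34, 2.1], [-1.41, 1.46], [0.24, 2.44], [-1.37, 4.51], [0.17, 1.92], [-2.96, 2.96]. Speed limits (rad/s): [2.39, 2.39, 3.14, 3.14, 3.14, 3.14, 3.14].

### API

Orientations are given as a unit quaternion [w, x, y, z].
In Python, from cell import env, kinematics, monitor, cams, spot_in, mark_of gives the robot as it stands. Calls block until the motion is done:
- env.reach(position, orientation): joint-space move of the TCP to a pose.
- env.movel(position, velocity=0.15, rot=None, stop_force=None): straight line of the TCP; rot=None keeps the orientation; velocity is the mean speed in m/s. With stop_force (N) it stops when the force on the tool has changed by that much, and returns True; else False.
- env.goto_joints(angles): joint-space move.
- env.grip(opening, f_grip=None): finger opening in m; f_grip is the grip in N (None keeps the last); returns when the fingers have stopped.
- env.dwell(seconds).
- kinematics.inverse_kinematics(position, orientation): joint angles nearest the present ones, or None.
- monitor.get_state(): the state.
- cams.camera(name): name is "scene" or "side" or "wrist"; returns (picture, depth): 420x560x3 uint8, blue, green, red; 420x560 float32, m along the optical axis (not along the pixel's ray), 0 where there is no reading.
- cams.calibration(name): a dict with "fx", "fy", "cx", "cy" (pixels), "k1" (the pictures are not rectified: a ray, as slopes to the right and down, at radius r is drawn at 1 + k1 r^2 times it, then the intrinsics apply), "rvec" (rotation vector, rad) and "tvec" (3), from world to camera coordinates, as OpenCV has them. Camera axes: x right, y down, z forward; pixel columns grow to the right and rows downward; lengths in m; the calibration is good to about 2 mm. A picture is of the moment at which its call begins: read the wrist's pose just before it. calibration takes no time and is no camera call; for the wrist camera it gives the pose at the moment of the call.
A pose or a line that the arm cannot do raises env.PlanningError and nothing moves.
- env.job_done(): hands the job in; it is judged then, once.
Trained networks look in the newest picture that a camera, given by its name, has taken for a name from the list of things; names that differ only in an ending like _2 or _b are one class to them, and where a whole thing is asked for, a point or a joint stands for the part that bears it (a point fixed in the world has none). Each returns a list of dicts, best first, with "score" (0 to 1); they miss things now and then, are a little off and sometimes report something else, mostly with a low value. They report only what shows in the picture. A call takes as long as a camera call.
- spot_in(query, camera): "at" ([x, y, z] in m, in the coordinates of the camera as it stood for that picture, good to about 4 mm: the middle of the surface that is visible of it).
- mark_of(query, camera): "at" ([x, y, z] in m, in the coordinates of the camera as it stood for that picture, good to about 4 mm: a listed point, or the origin of a listed thing).
The state is a dict: "time": time; "qpos": joint angles; "joint_velocities": joint speeds; "joint_torque": joint torques, N m; "tcp_pos": TCP position; "orientation": TCP orientation; "force": force on the tool from outside, world axes, zero at the start; "torque": the same for the moment, N m; "opening": finger opening in m; "gripper_force": force on a finger pad.
Only numpy, scipy, OpenCV 4.12 (cv2) and the standard library are available. Lean on these libraries where they do the work, as an engineer would, in place of code of your own. Each camera call takes 0.05 s, during which the arm holds its last target. There are 200 camera calls.

## Working session

There is one attempt and no reset: what is moved stays moved. The work goes in short steps, each a Python script; the robot and the scene stay as the last script left them, time stands still between calls to the robot, and variables do not carry over. Pictures are saved under pics/ and viewed, at most 10 in all, crops included, and the job is handed in when it is done.

```bash
ls; mkdir -p pics; cat > h.py <<'E'
import numpy as np, cv2
from scipy.spatial.transform import Rotation as R
from cell import env, kinematics, monitor, cams, spot_in, mark_of
def w(cal,p):
    M=cv2.Rodrigues(np.array(cal["rvec"],float))[0]
    return (np.asarray(p)-np.array(cal["tvec"]).ravel())@M
def cloud(name):
    cal=cams.calibration(name); im,d=cams.camera(name)
    v,u=np.mgrid[:d.shape[0],:d.shape[1]]
    xd=(u-cal["cx"])/cal["fx"]; yd=(v-cal["cy"])/cal["fy"]; x,y=xd.copy(),yd.copy()
    for _ in range(8):
        s=1+cal["k1"]*(x*x+y*y); x,y=xd/s,yd/s
    P=np.dstack([x*d,y*d,d]); W=w(cal,P.reshape(-1,3)).reshape(P.shape); W[d==0]=np.nan
    return im,W,cal
def st(): 
    s=monitor.get_state(); print({k:np.round(s[k],3).tolist() for k in("time","tcp_pos","orientation","force","opening","gripper_force","qpos")}); return s
E
python3 - <<'E'
from h import *
np.set_printoptions(precision=4,suppress=True)
st()
for c in("scene","side"):
    im,W,cal=cloud(c); cv2.imwrite(f"pics/{c}.png",im); np.save(f"{c}.npy",W)
    for n in("brush","holder","cup","cleaner","cleaner_lid_hinge","cleaner_lid_handle","tin","spool","hammer"):
        print(c,n,[(round(q["score"],2),w(cal,q["at"])) for q in mark_of(n,c)[:2]])
E
```

```text
cell.py
pics
{'time': 0.0, 'tcp_pos': [0.266, -0.62, 0.23], 'orientation': [-0.001, 0.98, 0.201, -0.0], 'force': [0.168, -0.691, -0.275], 'opening': 0.085, 'gripper_force': 0.0, 'qpos': [1.058, 0.478, 0.022, 1.556, -0.012, 1.109, -0.083]}
scene brush [(0.57, array([0.5725, 0.0428, 0.0101]))]
scene holder [(0.92, array([ 0.5717,  0.0396, -0.0031])), (0.37, array([ 0.536 ,  0.4957, -0.0006]))]
scene cup [(0.8, array([ 0.5093,  0.2246, -0.0035]))]
scene cleaner [(0.63, array([ 0.5928, -0.2301, -0.0001]))]
scene cleaner_lid_hinge [(0.94, array([ 0.674 , -0.213 ,  0.1288]))]
scene cleaner_lid_handle [(0.69, array([ 0.5387, -0.2412,  0.1726]))]
scene tin [(0.78, array([ 0.7336,  0.0935, -0.0018]))]
scene spool [(0.53, array([0.7261, 0.2729, 0.0034]))]
scene hammer [(0.71, array([ 0.5354,  0.4932, -0.    ]))]
side brush [(0.77, array([0.5766, 0.0427, 0.0037]))]
side holder [(0.84, array([ 0.5746,  0.0407, -0.0003]))]
side cup [(0.65, array([ 0.5152,  0.2289, -0.0044]))]
side cleaner [(0.94, array([ 0.5964, -0.2275, -0.0033]))]
side cleaner_lid_hinge [(0.78, array([ 0.6818, -0.2101,  0.1231])), (0.29, array([0.5719, 0.0412, 0.0042]))]
side cleaner_lid_handle [(0.76, array([ 0.5417, -0.2413,  0.171 ]))]
side tin [(0.97, array([ 0.7324,  0.0964, -0.0017]))]
side spool [(0.55, array([0.7247, 0.2703, 0.0009]))]
side hammer [(0.85, array([ 0.5336,  0.5023, -0.0014]))]
```

View pics/scene.png

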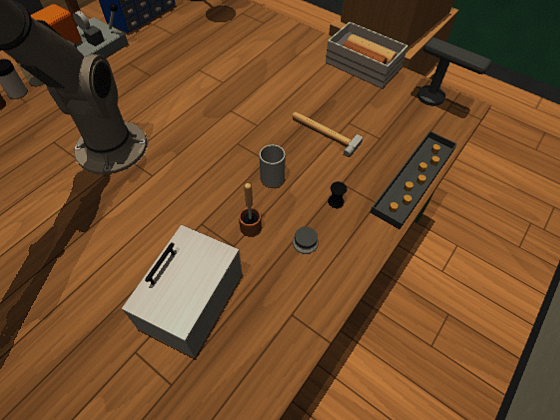

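View pics/side.png

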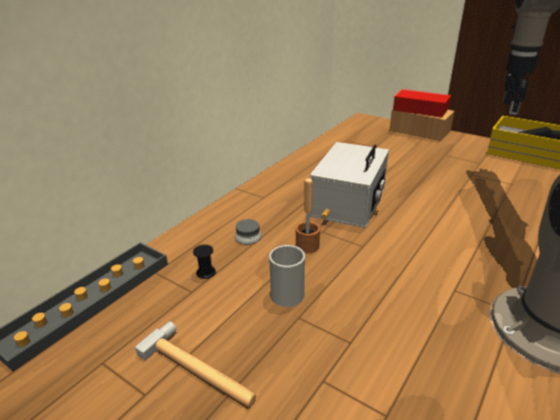

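```bash
cat > fit.py <<'E'
import numpy as np
from scipy.optimize import least_squares
np.set_printoptions(precision=4,suppress=True)
def sel(W,c,r,z0,z1):
    P=W.reshape(-1,3); P=P[~np.isnan(P[:,0])]
    return P[(np.hypot(P[:,0]-c[0],P[:,1]-c[1])<r)&(P[:,2]>z0)&(P[:,2]<z1)]
def circ(P,c,r):
    f=least_squares(lambda q:np.hypot(P[:,0]-q[0],P[:,1]-q[1])-r,c,loss="soft_l1",f_scale=.002)
    return f.x,np.sqrt(np.mean(f.fun**2)),len(P)
if __name__=="__main__":
  for c in("scene","side"):
    W=np.load(c+".npy")
    P=sel(W,(.573,.041),.02,.105,.215); print(c,"bhandle",circ(P[P[:,2]<P[:,2].max()-.006],(.573,.041),.01),P[:,2].max())
    for a,b in((.11,.15),(.15,.19)): print(circ(sel(W,(.573,.041),.02,a,b),(.573,.041),.01))
    print("holder rim",circ(sel(W,(.573,.041),.04,.057,.063),(.573,.041),.0295))
    P=sel(W,(.512,.227),.05,.112,.12); print("cup rim",circ(P,(.512,.227),.037),P[:,2].max())
    P=sel(W,(.54,-.241),.065,.165,.19); m=np.median(P,0); d=np.linalg.svd(P[:,:2]-P[:,:2].mean(0),full_matrices=False)[2][0]; t=(P[:,:2]-m[:2])@d
    print("bar",P.mean(0),m+np.r_[d*(t.max()+t.min())/2,0],P[:,2].max(),"ext",np.ptp(t),"dir",d,len(P))
    P=sel(W,(.59,-.23),.17,.134,.144); print("lid",P.mean(0),np.ptp(P,0))
    import cv2
    print(cv2.minAreaRect(P[:,:2].astype(np.float32)*1000))
E
python3 fit.py
```

```text
scene bhandle (array([0.5745, 0.0423]), np.float64(0.001170138305982809), 136) 0.20425714741855094
(array([0.5744, 0.0425]), np.float64(0.0010397117983741986), 51)
(array([0.5747, 0.0421]), np.float64(0.0010492840756846325), 67)
holder rim (array([0.5762, 0.039 ]), np.float64(0.006913230118184191), 95)
cup rim (array([0.5145, 0.2255]), np.float64(0.0017969804738909659), 111) 0.11968192207497509
bar [ 0.5426 -0.2441  0.1776] [ 0.5422 -0.2419  0.178 ] 0.18271806570210106 ext 0.10917885364715685 dir [-0.2035  0.9791] 223
lid [ 0.6018 -0.2391  0.1389] [0.2154 0.2768 0.01  ]
((594.5936889648438, -230.3186798095703), (171.27322387695312, 252.5095672607422), 11.731565475463867)
side bhandle (array([0.5753, 0.0418]), np.float64(0.0015724015638946172), 245) 0.20176249595083293
(array([0.5755, 0.0417]), np.float64(0.001541480421456736), 106)
(array([0.5752, 0.0419]), np.float64(0.0013305162279685693), 116)
holder rim (array([0.5748, 0.0406]), np.float64(0.007728938776088614), 95)
cup rim (array([0.5123, 0.228 ]), np.float64(0.001882061366685538), 159) 0.11695483711032306
bar [ 0.5377 -0.2319  0.1763] [ 0.5386 -0.238   0.1769] 0.17994614518215082 ext 0.11120557687694141 dir [ 0.1966 -0.9805] 74
lid [ 0.59   -0.2138  0.138 ] [0.2163 0.2806 0.0098]
((594.918212890625, -229.25094604492188), (171.39511108398438, 259.0005798339844), 11.84305477142334)
```

The pictures match the network reports. In the scene view the brush and holder are at about (250,215), the cup at (272,165), and the cleaner with its bar at (162,265). The side view agrees. I'll check IK for all the key poses, then grasp the brush.

```bash
cat >> h.py <<'E'
def down(a): return [0,float(np.cos(a/2)),float(np.sin(a/2)),0]
YAW=.2056; B=np.array([.575,.042]); CUP=np.array([.5135,.2268]); C=np.array([.5948,-.2299])
ux=np.array([np.cos(YAW),np.sin(YAW)]); HINGE=C+.085*ux
def bar(t,yaw=YAW):
    return np.r_[HINGE+(-.14*np.cos(t)+.043*np.sin(t))*ux,.1305+.14*np.sin(t)+.043*np.cos(t)]
E
python3 - <<'E'
from h import *
np.set_printoptions(precision=3,suppress=True)
for a in (YAW+np.pi/2,YAW-np.pi/2,0,.4):
    for p in ([*B,.146],[*B,.31],[*CUP,.145],bar(0)-[0,0,.019],bar(.873)-[0,0,.019]):
        print(round(a,2),np.round(p,3),kinematics.inverse_kinematics(list(map(float,p)),down(a)))
E
```

```text
1.78 [0.575 0.042 0.146] [ 0.28   0.48  -0.597  1.843  0.332  0.919 -0.264]
1.78 [0.575 0.042 0.31 ] [ 0.33   0.315 -0.642  1.665  0.199  1.227 -0.151]
1.78 [0.514 0.227 0.145] [ 0.222  0.595 -1.004  1.863  0.59   1.016 -0.827]
1.78 [ 0.541 -0.241  0.154] [ 0.628  0.457 -0.408  1.809  0.222  0.92   0.327]
1.78 [ 0.622 -0.224  0.246] [ 0.539  0.474 -0.405  1.551  0.198  1.157  0.299]
-1.37 [0.575 0.042 0.146] [-1.006  0.814  1.271  1.926 -0.884  1.115 -2.301]
-1.37 [0.575 0.042 0.31 ] [-1.076  0.513  1.29   1.75  -0.515  1.277 -2.598]
-1.37 [0.514 0.227 0.145] [ 0.322  0.697 -1.185  1.857  0.728  1.106  2.205]
-1.37 [ 0.541 -0.241  0.154] [ 0.146  0.43   0.218  1.844 -0.117  0.88  -2.517]
-1.37 [ 0.622 -0.224  0.246] [ 0.114  0.445  0.192  1.584 -0.091  1.121 -2.608]
0 [0.575 0.042 0.146] [ 0.092  0.436 -0.348  1.856  0.188  0.881 -1.918]
0 [0.575 0.042 0.31 ] [ 0.186  0.286 -0.455  1.675  0.133  1.212 -1.871]
0 [0.514 0.227 0.145] [-0.027  0.468 -0.64   1.878  0.348  0.909 -2.403]
0 [ 0.541 -0.241  0.154] [ 0.365  0.426 -0.066  1.828  0.035  0.888 -1.288]
0 [ 0.622 -0.224  0.246] [ 0.311  0.445 -0.083  1.569  0.039  1.13  -1.351]
0.4 [0.575 0.042 0.146] [ 0.133  0.443 -0.402  1.853  0.218  0.888 -1.544]
0.4 [0.575 0.042 0.31 ] [ 0.224  0.293 -0.504  1.672  0.149  1.215 -1.485]
0.4 [0.514 0.227 0.145] [ 0.023  0.485 -0.707  1.875  0.389  0.924 -2.038]
0.4 [ 0.541 -0.241  0.154] [ 0.414  0.429 -0.129  1.825  0.069  0.892 -0.917]
0.4 [ 0.622 -0.224  0.246] [ 0.337  0.446 -0.119  1.567  0.057  1.132 -0.966]
```

```bash
python3 - <<'E'
from h import *
A=YAW+np.pi/2
env.reach([*B,.31],down(A)); 
env.movel([*B,.146],.15,stop_force=15)
env.grip(0.0,60); st()
env.movel([*B,.31],.15); s=st()
im,W,cal=cloud("side"); cv2.imwrite("pics/lift.png",im); np.save("lift.npy",W)
print(mark_of("brush","side"), [w(cal,q["at"]) for q in mark_of("brush","side")])
from fit import sel
for z in np.arange(.12,.3,.01):
    P=sel(W,B,.035,z,z+.01); print(round(z,2),len(P),P.mean(0) if len(P) else "",np.ptp(P,0) if len(P) else "")
E
```

```text
{'time': 5.467, 'tcp_pos': [0.575, 0.042, 0.146], 'orientation': [0.0, 0.631, 0.776, 0.0], 'force': [-0.804, 0.48, 2.605], 'opening': 0.018, 'gripper_force': 58.694, 'qpos': [0.275, 0.478, -0.591, 1.843, 0.329, 0.918, -0.261]}
{'time': 6.708, 'tcp_pos': [0.574, 0.042, 0.309], 'orientation': [-0.001, 0.631, 0.776, -0.001], 'force': [0.775, -0.385, -1.123], 'opening': 0.018, 'gripper_force': 58.514, 'qpos': [0.331, 0.317, -0.643, 1.667, 0.199, 1.227, -0.151]}
[{'at': [0.0759, -0.0513, 1.0867], 'score': 0.58}] [array([0.57466813, 0.04282975, 0.16589672])]
0.12 0  
0.13 0  
0.14 0  
0.15 0  
0.16 8 [0.5646 0.0531 0.1689] [0.0211 0.0171 0.0014]
0.17 53 [0.5666 0.0552 0.1752] [0.0316 0.0259 0.0098]
0.18 58 [0.5658 0.0552 0.1851] [0.0324 0.0257 0.0099]
0.19 59 [0.5663 0.0554 0.1949] [0.0318 0.0272 0.0095]
0.2 101 [0.5699 0.0511 0.2065] [0.037  0.0376 0.0098]
0.21 40 [0.5708 0.0452 0.2127] [0.0265 0.0253 0.0095]
0.22 15 [0.5729 0.0452 0.2261] [0.0092 0.0083 0.0073]
0.23 12 [0.5736 0.0444 0.2348] [0.0079 0.007  0.0078]
0.24 18 [0.574  0.0447 0.2443] [0.0095 0.0073 0.0098]
0.25 15 [0.5739 0.0453 0.2553] [0.0086 0.005  0.0072]
0.26 15 [0.5737 0.0456 0.2652] [0.0085 0.0044 0.0098]
0.27 21 [0.5709 0.0474 0.276 ] [0.0133 0.0155 0.0099]
0.28 37 [0.5716 0.0481 0.2853] [0.017  0.0134 0.0095]
0.29 35 [0.5719 0.0481 0.2953] [0.019  0.0144 0.0098]
```

View pics/lift.png

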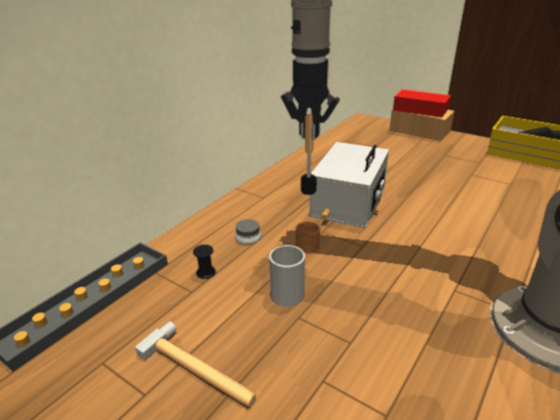

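The brush hangs upright with its head at (308,185). The holder at (308,238) is empty, and the cup at (287,275) is clear. Now the scrubbing.

```bash
python3 - <<'E'
from h import *
from fit import *
W=np.load("lift.npy"); P=sel(W,(.574,.041),.045,.02,.056); print("holder side",circ(P[P[:,0]<10],(.574,.041),.032))
W=np.load("lift.npy")
P=sel(W,CUP,.055,.02,.105); r=np.hypot(*(P[:,:2]-CUP).T); print("cup wall",circ(P[r>.037],CUP,.039),circ(sel(W,CUP,.05,.112,.12),CUP,.037))
A=YAW+np.pi/2
env.movel([*CUP,.31],.2)
for i in range(2):
    env.movel([*CUP,.16],.15,stop_force=15)
    print(env.movel([*CUP,.135],.03,stop_force=8)); st()
    env.dwell(.1)
    env.movel([*CUP,.237],.12)
env.movel([*CUP,.31],.15); st()
im,W,cal=cloud("side"); np.save("post.npy",W); cv2.imwrite("pics/post.png",im)
for n in("brush","cup","holder"): print(n,[(q["score"],w(cal,q["at"])) for q in mark_of(n,"side")[:1]])
im,W,cal=cloud("scene"); cv2.imwrite("pics/post2.png",im)
P=sel(W,B,.04,.056,.065); print("rim",circ(P,B,.0295),np.ptp(P,0))
for n in("cup","holder"): print(n,[(q["score"],w(cal,q["at"])) for q in mark_of(n,"scene")[:1]])
E
```

```text
holder side (array([0.575 , 0.0411]), np.float64(0.0030457419888868338), 447)
cup wall (array([0.5132, 0.2266]), np.float64(0.0009403130153049209), 1000) (array([0.5125, 0.2279]), np.float64(0.0015591656334413193), 160)
True
{'time': 9.692, 'tcp_pos': [0.514, 0.227, 0.145], 'orientation': [0.0, 0.631, 0.776, 0.0], 'force': [-0.18, 0.795, 4.213], 'opening': 0.018, 'gripper_force': 59.218, 'qpos': [-0.007, 0.474, -0.667, 1.876, 0.365, 0.915, -0.641]}
True
{'time': 11.933, 'tcp_pos': [0.514, 0.227, 0.145], 'orientation': [0.0, 0.631, 0.776, -0.0], 'force': [0.366, -0.006, 4.076], 'opening': 0.018, 'gripper_force': 59.191, 'qpos': [-0.007, 0.475, -0.668, 1.875, 0.365, 0.916, -0.642]}
{'time': 13.583, 'tcp_pos': [0.513, 0.226, 0.309], 'orientation': [-0.0, 0.631, 0.776, -0.002], 'force': [-1.077, -0.573, -2.099], 'opening': 0.019, 'gripper_force': 58.652, 'qpos': [0.063, 0.307, -0.731, 1.696, 0.216, 1.226, -0.514]}
brush [(0.71, array([0.5117, 0.2284, 0.1668]))]
cup [(0.84, array([ 0.5153,  0.2252, -0.0042]))]
holder [(0.68, array([0.5738, 0.0422, 0.0046]))]
rim (array([0.5763, 0.0388]), np.float64(0.0016798520611287925), 114) [0.0619 0.0656 0.0082]
cup [(0.94, array([ 0.512 ,  0.2245, -0.002 ]))]
holder []
```

```bash
python3 - <<'E'
from h import *
H=[.575,.0412]
env.movel([*H,.31],.2)
env.movel([*H,.21],.15)
print(env.movel([*H,.165],.08,stop_force=8)); print(env.movel([*H,.138],.03,stop_force=6)); st()
env.dwell(.1); env.grip(.085); env.movel([*H,.30],.15); st()
im,W,cal=cloud("side"); cv2.imwrite("pics/ret.png",im)
from fit import *
P=sel(W,B,.025,.12,.22); print(P[:,2].max(),circ(P,B,.01))
for n in("brush","cup","holder"): print(n,[(q["score"],w(cal,q["at"])) for q in mark_of(n,"side")[:1]])
E
```

```text
False
True
{'time': 17.225, 'tcp_pos': [0.575, 0.041, 0.146], 'orientation': [-0.0, 0.631, 0.776, -0.001], 'force': [0.147, 0.644, 5.092], 'opening': 0.018, 'gripper_force': 59.273, 'qpos': [0.278, 0.48, -0.594, 1.842, 0.332, 0.922, -0.263]}
{'time': 19.158, 'tcp_pos': [0.574, 0.041, 0.299], 'orientation': [-0.001, 0.631, 0.776, -0.002], 'force': [-0.088, -0.329, 0.31], 'opening': 0.085, 'gripper_force': 0.0, 'qpos': [0.331, 0.326, -0.645, 1.678, 0.208, 1.212, -0.158]}
0.20190913495034102 (array([0.5755, 0.0409]), np.float64(0.0019209791755769327), 241)
brush [(0.66, array([0.5751, 0.0441, 0.0035]))]
cup [(0.61, array([ 0.5116,  0.2268, -0.0047]))]
holder [(0.71, array([ 0.5737,  0.0374, -0.    ]))]
```

View pics/ret.png

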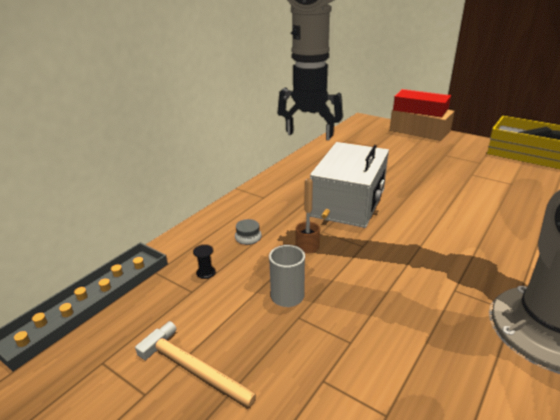

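The brush stands in its holder at (308,215), with the cup undisturbed. Now the lid.

```bash
python3 - <<'E'
from h import *
A=YAW+np.pi/2; g=np.array([0,0,.019]); p=bar(0)-g
env.movel([p[0],p[1],.30],.2,rot=down(A)); env.grip(.05)
print(env.movel(list(p+[0,0,.03]),.15,stop_force=12)); print(env.movel(list(p),.05,stop_force=8)); st()
env.grip(0,50); st()
for t in np.linspace(0,.15,3)[1:]: env.movel(list(bar(t)-g),.05); st()
im,W,cal=cloud("scene"); cv2.imwrite("pics/grasp.png",im)
E
```

```text
False
False
{'time': 23.042, 'tcp_pos': [0.541, -0.241, 0.155], 'orientation': [-0.0, 0.631, 0.776, 0.0], 'force': [1.369, 0.314, 0.086], 'opening': 0.05, 'gripper_force': 0.0, 'qpos': [0.688, 0.471, -0.489, 1.805, 0.268, 0.932, 0.289]}
{'time': 23.492, 'tcp_pos': [0.54, -0.241, 0.155], 'orientation': [-0.0, 0.631, 0.776, -0.001], 'force': [-4.428, -0.123, 5.237], 'opening': 0.01, 'gripper_force': 48.812, 'qpos': [0.688, 0.47, -0.489, 1.805, 0.269, 0.934, 0.289]}
{'time': 23.858, 'tcp_pos': [0.543, -0.241, 0.164], 'orientation': [-0.001, 0.631, 0.776, -0.001], 'force': [-4.326, -0.632, -3.41], 'opening': 0.009, 'gripper_force': 48.787, 'qpos': [0.687, 0.463, -0.492, 1.79, 0.262, 0.955, 0.292]}
{'time': 24.225, 'tcp_pos': [0.548, -0.24, 0.175], 'orientation': [-0.001, 0.631, 0.776, -0.001], 'force': [-8.725, -1.477, -0.616], 'opening': 0.009, 'gripper_force': 48.849, 'qpos': [0.685, 0.456, -0.495, 1.772, 0.256, 0.979, 0.294]}
```

View pics/grasp.png

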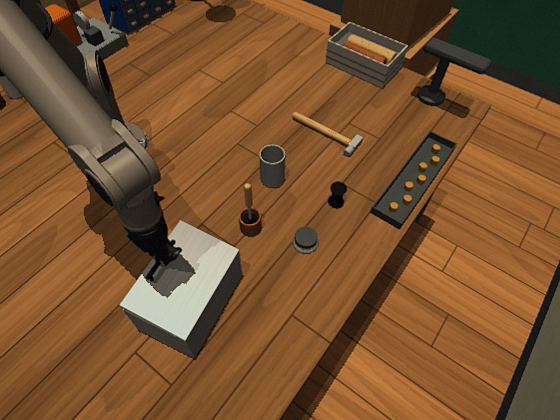

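The front edge is lifting off, with the gripper pinching the bar at (165,265) and the brush and cup still in place. I'll shift slightly to ease the sideways force and carry on.

```bash
cat > lid.py <<'E'
from h import *
from fit import sel
def lidang(cam):
    im,W,cal=cloud(cam); P=W.reshape(-1,3); P=P[~np.isnan(P[:,0])]
    u=(P[:,:2]-HINGE)@ux; v=(P[:,:2]-HINGE)@np.array([-ux[1],ux[0]]); h=P[:,2]-.1305
    a=np.degrees(np.arctan2(h,-u)); r=np.hypot(u,h)
    m=(abs(v)<.123)&(abs(v)>.07)&(r<.168)&(r>.03)&(h>.005)
    u,h=u[m],h[m]
    best=(0,)
    for t in np.arange(0,80,.25):   # distance above the lid's underside plane; top = 8 mm
        n=np.sum(abs(u*np.sin(np.radians(t))+h*np.cos(np.radians(t))-.008)<.003)
        if n>best[0]: best=(n,t)
    th=np.radians(best[1]); d=u*np.sin(th)+h*np.cos(th); s=-u*np.cos(th)+h*np.sin(th); k=abs(d-.008)<.005
    f=np.polyfit(s[k],d[k],1); print(cam,"n,coarse",best,"refined",best[1]+np.degrees(np.arctan(f[0])),"offset",f[1])
    return im
E
python3 - <<'E'
from lid import *
g=np.array([0,0,.019]); off=np.r_[-.0015*ux,0]
for t in np.linspace(.15,.873,8)[1:]:
    env.movel(list(bar(t)-g+off),.06); s=monitor.get_state()
    print(round(t,3),np.round(s["tcp_pos"]-(bar(t)-g),4),np.round(s["force"],1),round(s["opening"],4))
    if np.linalg.norm(s["force"])>30: break
env.dwell(.3); st()
for c in("scene","side"): cv2.imwrite(f"pics/open_{c}.png",lidang(c))
E
```

```text
0.253 [-0.001  -0.0002  0.001 ] [-4.3 -2.5 -2.2] 0.009
0.357 [-0.0012 -0.0003  0.0013] [-7.7 -0.4  0.8] 0.0092
0.46 [-0.0017 -0.0004  0.0013] [-8.3 -1.6  0.4] 0.0092
0.563 [-0.0017 -0.0004  0.002 ] [-11.3  -0.5   6.2] 0.0095
0.666 [-0.0014 -0.0003  0.003 ] [-12.1  -0.5  10.9] 0.0091
0.77 [-0.0007 -0.0001  0.004 ] [-12.1  -0.1  13.6] 0.0095
0.873 [-0.0001  0.      0.0039] [-10.   -1.1  11.2] 0.0092
{'time': 27.367, 'tcp_pos': [0.622, -0.224, 0.25], 'orientation': [0.001, 0.631, 0.776, 0.0], 'force': [-9.123, -0.845, 11.078], 'opening': 0.009, 'gripper_force': 51.036, 'qpos': [0.604, 0.485, -0.501, 1.545, 0.246, 1.172, 0.262]}
scene n,coarse (np.int64(2426), np.float64(50.0)) refined 50.15024570782837 offset 0.0077888001426355425
side n,coarse (np.int64(127), np.float64(49.25)) refined 49.759918620524125 offset 0.007766739495476468
```

```bash
python3 - <<'E'
from lid import *
g=np.array([0,0,.019]); t=.873
p=monitor.get_state()["tcp_pos"]
# commanded was bar-g-1.5mm; relax outward along the lid
c=bar(t)-g+np.r_[-.0015*ux,0]
env.movel(list(c+np.r_[-.003*np.cos(t)*ux,.003*np.sin(t)]),.03); env.dwell(.3); st()
for cam in("scene","side"): im=lidang(cam); cv2.imwrite(f"pics/fin_{cam}.png",im)
a=cv2.imread("pics/fin_scene.png")[170:370,90:290]; b=cv2.imread("pics/fin_side.png")[60:260,270:470]
cv2.imwrite("pics/fin.png",cv2.resize(np.hstack([a,b]),(800,400)))
for n in("brush","cup","tin","spool","hammer"): print(n,[(q["score"],np.round(w(cams.calibration("side"),q["at"]),4)) for q in mark_of(n,"side")[:1]])
E
```

```text
{'time': 28.017, 'tcp_pos': [0.619, -0.225, 0.249], 'orientation': [0.0, 0.631, 0.776, 0.0], 'force': [-3.35, -0.457, 3.997], 'opening': 0.009, 'gripper_force': 51.163, 'qpos': [0.607, 0.483, -0.501, 1.55, 0.244, 1.171, 0.265]}
scene n,coarse (np.int64(2448), np.float64(49.0)) refined 49.075275387961334 offset 0.007668565581894293
side n,coarse (np.int64(142), np.float64(48.25)) refined 48.7294784101812 offset 0.007601365365486837
brush [(0.48, array([ 0.7342,  0.0991, -0.0044]))]
cup [(0.67, array([ 0.5138,  0.225 , -0.0046]))]
tin [(0.74, array([ 0.7353,  0.0966, -0.0009]))]
spool [(0.97, array([ 0.7266,  0.2722, -0.0018]))]
hammer [(0.93, array([ 0.5336,  0.5005, -0.0011]))]
```

View pics/fin.png

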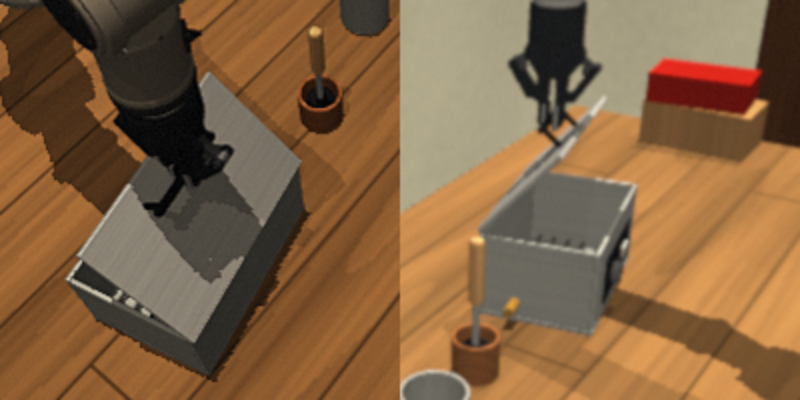

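The lid is held open by the bar, with the brush upright in its holder and nothing else moved. The angle reads about 49 degrees, so I'll raise it by 1.

```bash
python3 - <<'E'
from lid import *
g=np.array([0,0,.019]); t=.873+.0185
env.movel(list(bar(t)-g+np.r_[-.0015*ux,0]+np.r_[-.003*np.cos(t)*ux,.003*np.sin(t)]),.03); env.dwell(.5); st()
for cam in("scene","side"): lidang(cam)
E
```

```text
{'time': 29.117, 'tcp_pos': [0.621, -0.224, 0.25], 'orientation': [0.0, 0.631, 0.776, -0.0], 'force': [-4.0, -0.69, 6.388], 'opening': 0.009, 'gripper_force': 51.395, 'qpos': [0.604, 0.485, -0.501, 1.544, 0.245, 1.176, 0.263]}
scene n,coarse (np.int64(2429), np.float64(49.75)) refined 49.85448287699744 offset 0.007775937240843382
side n,coarse (np.int64(125), np.float64(48.75)) refined 49.17707831488577 offset 0.00818489756666676
```

```bash
python3 -c "
from h import *
print(env.job_done())"
```

```text
the job is handed in; nothing more can be done
None
```

The cup was scrubbed twice from floor to rim and the brush is back in its holder. The arm is still holding the lid, which the cameras put at 49 to 50 degrees, and the job was handed in at about 29 s of the 54 s limit.

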